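# Pack two blanks in the storage tray with a separator and close it with the end board

## Task

Pack the blanks for storage: lay the plywood separator flat on the aluminium blank that is already in the tray, then stack the second blank squarely on it, each pushed gently under the tray's roof until its end meets the end stop. Then close the open end of the tray by lowering the upright end board into its two grooves until it stands on the tray floor. Do not drop or ram anything, and leave the other things on the bench where they are.

Things in the scene. Friction and masses are not known exactly. Their poses are not given: they have to be found in the camera images.
- tray: fixed pine storage tray, 192 mm (x) by 138 mm (y); origin at the centre of its underside, z up. Its floor is a board with its top at z = 12 mm. Its roofed pocket with the end stop is at the +x end (away from the robot), two grooved posts at the open -x end. From x = -60 to 28 mm its sides are open, room for fingers
- tray_stop (a point): middle of the end stop's inner face at floor level (tray x = +82, z = 12 mm), same axes as the tray. Cheeks 66 mm apart (3 mm play each side of a 60 mm piece) reach 40 mm back from it, then flare to 52 mm. A roof covers the last 25 mm before the stop, underside at z = 46, top 54 mm over the table: pieces must be slid in under it
- tray_groove (a point): midway between the two facing vertical grooves, at floor level (tray x = -77.5, z = 12 mm), same axes as the tray. Grooves are 15 mm wide (x), their ends 116 mm apart (y); the posts stand 47 to 67 mm either side of this point, 83 mm tall over the table, with flared mouths; open between the posts
- lower_blank: aluminium blank 150 (x) x 60 (y) x 12 (z) mm, already home in the tray, flat on its floor against the end stop; origin at the centre of its underside. Its top is 24 mm above the table
- separator: the separator: a plywood sheet 150 (x) x 60 (y) x 6 (z) mm, lying flat on a rest; origin at the centre of its underside. Home: centre at tray x = +7, y = 0, underside at tray z = 24 mm
- blank: the second aluminium blank 150 (x) x 60 (y) x 12 (z) mm, 0.2 to 0.4 kg, lying flat on the other rest; origin at the centre of its underside. Home: centre at tray x = +7, y = 0, underside at tray z = 30 mm (4 mm of air under the roof)
- rest_a: fixed pine rest block 100 (x) x 36 (y) x 24 (z) mm under the separator, which overhangs it by 12 mm on each long side; origin at the centre of its underside
- rest_b: the same rest block, under the second blank
- end_board: plywood end board, 10 mm thick (x), 110 mm wide (y), 80 mm tall (z), standing upright in the parking block; origin at the centre of its lower edge. Home: origin at tray x = -77.5, y = 0, z = 12 mm (standing on the tray floor), its wide faces across the tray; either face forward
- park: fixed pine parking block 50 (x) x 144 (y) x 40 (z) mm with a slot 14 mm wide and 116 mm long along its y whose floor is at z = 10 mm; origin at the centre of its underside. The end board stands in it, its top 90 mm above the table
- jar: bystander: amber glass jar with dark lid, 72 mm across, 85 mm tall; origin at the centre of its underside
- can: bystander: green drinks can, 66 mm across, 120 mm tall; origin at the centre of its underside
- offcut: bystander: plywood offcut 90 x 50 x 18 mm lying flat; origin at the centre of its underside
- chuck_key: bystander: steel T-shaped chuck key about 95 x 90 mm lying on the table; origin at the centre of its underside
- wrench: bystander: steel wrench lying on the table; origin at the centre of its underside
- sockets: bystander: row of eight steel sockets on a 260 mm long rail; origin at the centre of its underside
- block: bystander: pine block 90 x 140 x 60 mm; origin at the centre of its underside
Things that resemble listed ones, but are neither listed nor needed, are in the scene too. Leave any green or pink look-alike of the end_board alone.

How it is judged:
By the outcome, as a careful person would: the job done as asked, in the order asked, and still so for the second after the job is handed in, with the robot touching nothing.
It also fails if it takes over 72 s, if anything falls off the work surface, if the arm or the gripper's body presses on something with over 40 N, if the wrist force passes 120 N, or if a joint passes its speed limit or range.

## Robot

A 7-joint arm with a two-finger parallel gripper is mounted at the origin on the work surface. World frame = base frame: x ahead of the robot, y to its left, z up, the work surface at z = 0. Lengths are in mm, angles in rad, forces in N, time in s.
With the tool pointing down it reaches from about 350 to 900 mm from the base axis. Payload 19.9 kg.
Tool frame: the origin (TCP) lies between the finger pads; the fingertips stand nose_length ahead of it and the grasp point (between the pads) is the TCP (nose_length is the distance from the TCP to the fingertips, in mm); z points along the fingers, x is the direction in which the jaws open and shut, and the axes are right-handed (so a half turn about z gives the same grasp; the last joint's range is limited). The gripper opens to 85 mm and grips with 20 to 120 N. Pads are 22 mm wide; open, the fingers measure 114 mm over their backs; the gripper's body (76 mm by 85 mm) begins 54 mm behind the grasp point. The pads swing forward as they close: fully open they stand 13 mm farther back than shut.
Start: joints at [-0.042, 0.417, -0.01, 1.614, 0.005, 1.111, -0.053], TCP at [624.983, 0.004, 250.26] pointing down, gripper open.
Joint ranges: [-2.81, 2.81], [-0.39, 2.02], [-1.27, 1.25], [0.06, 2.57], [-1.19, 4.33], [0.19, 2], [-2.82, 2.82]. Speed limits (rad/s): [1.89, 1.89, 2.39, 2.39, 3.01, 3.01, 3.01].

## Interface

Orientations are given as a unit quaternion [x, y, z, w].
In Python, from cell import read_state, snapshot, job_done, silhouettes, landmark_of, nose_length gives the robot as it stands. The module is installed in compiled form; this text tells all that it offers.
- The arm moves only by the tool move_arm, never from a script. Its argument "motion" is a list of rows, each a list of 5 numbers: the opening, from 0 (shut) to 1 (fully open), then the shift along the world's x, y, z in m, then the turn about the world's z in rad. In form: [[claw, tx, ty, tz, twist], ...]. A call has exactly 10 rows; each row shifts and turns the commanded pose from where the row before left it; what a row does not reach is not made up. A row lasts 1/8 s, in which the tool goes at most 62.5 mm and 10.7 degrees, less where a joint would pass 70% of its speed; a pose out of reach is approached as far as the arm can. A call with a gripper value outside its range is refused whole. The fingers move at their own pace and stop on an object; "force" is the grip in N (left out, the last holds). Time passes only in rows, so rows that do not move let the fingers close, or fill a call up. It gives the time, the measured TCP pose, the force and the opening at its end, in the units of the state.
- read_state(): the state, without advancing time (a new reading comes with each control period).
- snapshot(name): name is "scene" or "side" or "wrist"; returns a dict with "image" (480x640x3 uint8, red, green, blue), "intrinsics" (3x3 intrinsics, pixels), "position" and "orientation" of the camera in the world. Camera axes: x right, y down, z forward; pixel columns grow to the right and rows downward; lengths in mm; the calibration is good to about 2 mm. A picture is of the moment at which its call begins. There is no depth.
- job_done(): hands the job in, once; it reports no verdict.
Trained networks look in the newest picture that a camera, given by its name, has taken for a name from the list of things; names that differ only in an ending like _2 or _b are one class to them, and where a whole thing is asked for, a point or a joint stands for the part that bears it (a point fixed in the world has none). Each returns a list of dicts, best first, with "p" (0 to 1); they miss things now and then, are a little off and sometimes report something else, mostly with a low value. They report only what shows in the picture. A call takes as long as a camera call. They do not tell look-alikes from the thing itself.
- silhouettes(label, camera): "mask" (480x640 bool, what is visible of it) and "point" ([column, row] in pixels, amid what is visible of it).
- landmark_of(label, camera): "point" ([column, row] in pixels: a listed point, or the origin of a listed thing).
The state is a dict: "t": time; "qpos": joint angles; "joint_vel": joint speeds; "tau": joint torques, N m; "position": TCP position; "tcp_rot": TCP orientation; "wrist_force": force on the tool from outside, world axes, zero at the start; "wrist_torque": the same for the moment, N m; "finger_gap": opening from 0.0 (shut) to 1.0 (fully open).
Only numpy, scipy, OpenCV 4.12 (cv2) and the standard library are available. Lean on these libraries where they do the work, as an engineer would, in place of code of your own. Each camera call takes 0.05 s, during which the arm holds its last target. There are 200 camera calls.

## Working session

There is one attempt and no reset: what is moved stays moved. The work goes in short steps, Python scripts to look and compute and a tool call to move; the robot and the scene stay as the last step left them, time stands still between calls to the robot, and variables do not carry over. Pictures are saved under pics/ and viewed, on a budget of 13 in all, crops included, one or two more only if the job needs it, and the job is handed in when it is done.

Besides the shell and the picture viewer there is one more tool, called after "Request:" by a JSON object that holds its "op" and its "data". move_arm: Moves the arm, as the interface text tells. Its arguments: {"type":"object","properties":{"motion":{"type":"array","items":{"type":"array","items":{"type":"number"}}},"force":{"type":"number"}},"required":["motion"]}

```bash
ls; mkdir -p pics; python3 - <<'E'
from cell import *
import cv2
print(nose_length, read_state())
for n in ["scene","side"]:
    s=snapshot(n); cv2.imwrite(f"pics/{n}0.png",s["image"][:,:,::-1]); print(n,s["intrinsics"],s["position"],s["orientation"])
    for l in ["tray_stop","tray_groove","separator","blank","lower_blank","rest_a","end_board","park","tray"]:
        print(l,[(round(d["p"],2),[round(float(v),1) for v in d["point"]]) for d in landmark_of(l,n)][:4])
E
```

```text
pics
19.0 {'t': 0.0, 'qpos': array([-0.04152616,  0.41801476, -0.01031652,  1.61418784,  0.00469982,
        1.11070255, -0.0529765 ]), 'joint_vel': array([-0.00092429,  0.00021394,  0.00086149, -0.00055595,  0.00188429,
        0.00024126, -0.0007565 ]), 'tau': array([ 3.43503270e-04, -8.64444852e+01,  6.79280274e-01, -4.34903777e+01,
        1.92400004e-02,  7.37222959e-03,  1.31192037e-04]), 'position': array([6.24665305e+02, 1.48855998e-02, 2.49628993e+02]), 'tcp_rot': array([ 9.99999792e-01,  3.51216666e-05, -6.42749738e-04,  4.43662574e-05]), 'wrist_force': array([-0.1605638 ,  0.23523953, -0.34971409]), 'wrist_torque': array([ 0.00191535, -0.01880263, -0.00467065]), 'finger_gap': 1.0041669847644683}
scene [[573.12095489   0.         315.90056759]
 [  0.         573.12095489 245.29675902]
 [  0.           0.           1.        ]] [1417.48406881 -826.52690319  839.51291148] [ 0.8038806   0.35507694 -0.1902159  -0.43762343]
tray_stop [(0.78, [365.5, 277.4]), (0.49, [292.6, 359.0])]
tray_groove [(0.67, [319.1, 253.7])]
separator [(0.65, [319.8, 253.0])]
blank [(0.69, [374.3, 210.
[... 254 characters left out ...]
269.6])]
side [[461.37077259   0.         314.03275106]
 [  0.         461.37077259 240.19731347]
 [  0.           0.           1.        ]] [352.1494754  609.59777315 770.66819604] [-0.13096635  0.92303979 -0.35777843  0.05329128]
tray_stop [(0.72, [250.3, 253.8])]
tray_groove [(0.71, [321.3, 269.1]), (0.49, [283.6, 259.3]), (0.25, [281.1, 260.2])]
separator [(0.82, [360.9, 196.4]), (0.41, [205.8, 240.0])]
blank [(0.78, [304.5, 378.3]), (0.72, [283.5, 258.7])]
lower_blank [(0.85, [284.6, 259.1])]
rest_a [(0.67, [355.2, 199.6])]
end_board [(0.98, [152.2, 340.1]), (0.89, [218.3, 342.5]), (0.55, [371.9, 321.8])]
park [(0.87, [222.9, 346.8])]
tray [(0.8, [285.1, 263.7]), (0.58, [210.4, 240.1])]
```

View pics/scene0.png

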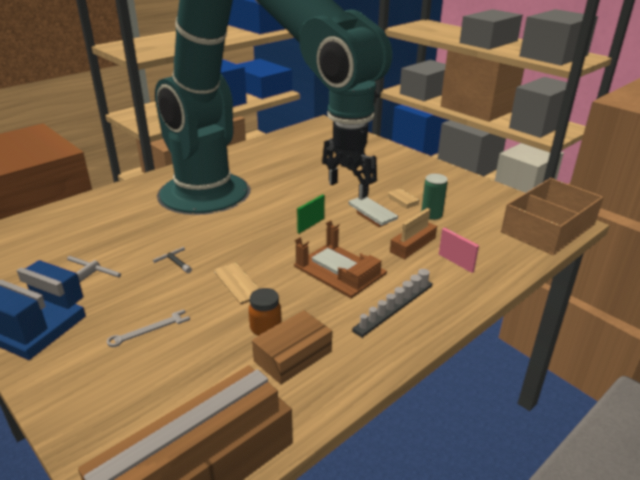

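View pics/side0.png

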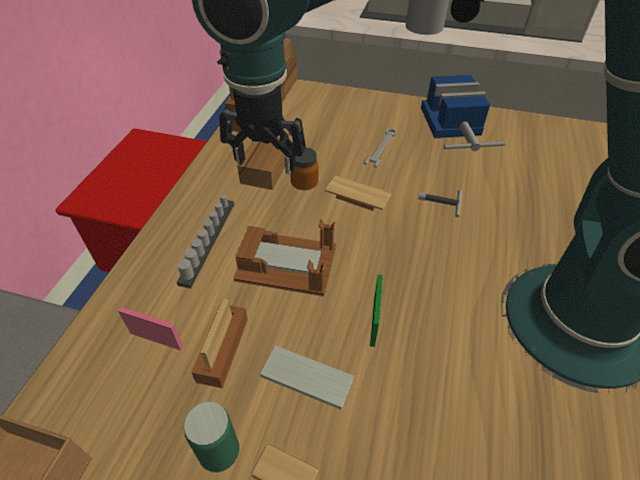

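```bash
cat > h.py <<'E'
from cell import *
import numpy as np, cv2
from scipy.spatial.transform import Rotation as R
from scipy.optimize import minimize
def proj(s,P):
    p=(np.asarray(P,float)-s["position"])@R.from_quat(s["orientation"]).as_matrix()
    p=p@np.asarray(s["intrinsics"]).T
    return p[:,:2]/p[:,2:]
def ray(s,uv,z):
    d=R.from_quat(s["orientation"]).as_matrix()@np.linalg.solve(s["intrinsics"],[uv[0],uv[1],1])
    return s["position"]+d*(z-s["position"][2])/d[2]
def box(x0,x1,y0,y1,z0,z1): return np.array([[x,y,z] for x in(x0,x1) for y in(y0,y1) for z in(z0,z1)],float)
def place(P,q):
    c,s=np.cos(q[2]),np.sin(q[2]); return np.c_[c*P[:,0]-s*P[:,1]+q[0],s*P[:,0]+c*P[:,1]+q[1],P[:,2]]
def draw(s,boxes,q,k=4):
    m=np.zeros((480*k,640*k),np.uint8)
    for b in boxes:
        h=cv2.convexHull(((proj(s,place(b,q))+.5)*k).astype(np.float32)); cv2.fillConvexPoly(m,np.clip(h,-9999,9999).astype(np.int32),255)
    return cv2.resize(m,(640,480),interpolation=cv2.INTER_AREA)/255.
def fit(obs,boxes,q0):
    """obs: [(snap,mask)]; maximise mean IoU"""
    def f(v):
        q=[v[0],v[1],v[2]/100]; r=0
        for s,m in obs:
            d=draw(s,boxes,q); r+=np.minimum(d,m).sum()/np.maximum(d,m).sum()
        return -r/len(obs)
    v=np.array([q0[0],q0[1],q0[2]*100]);st=10
    for st in (12,4):
        S=np.vstack([v]+[v+st*e for e in np.eye(3)])
        o=minimize(f,v,method="Nelder-Mead",options=dict(initial_simplex=S,xatol=.1,fatol=1e-4,maxiter=120)); v=o.x
    return np.array([v[0],v[1],v[2]/100]),-o.fun
def mask_near(label,cam,pt):
    c=[d for d in silhouettes(label,cam)]
    c=[d for d in c if np.hypot(*(np.array(d["point"])-pt))<30]
    return (c[0]["mask"].astype(float),c[0]["p"]) if c else (None,0)
PIECE=lambda z,h:[box(-75,75,-30,30,z,z+h)]
BOARD=[box(-5,5,-55,55,10,90)]
PARK=[box(-25,25,-72,72,0,40)]
TRAY=[box(-96,96,-69,69,0,12),box(42,96,-45,45,12,46),box(57,96,-45,45,12,54),box(-90,-65,47,67,12,83),box(-90,-65,-67,-47,12,83)]
E
python3 - <<'E'
from h import *
sc,sd=snapshot("scene"),snapshot("side")
import itertools
for lab,boxes,ps,pd,z in [("separator",PIECE(24,6),(237,282),(359,192),27),("blank",PIECE(24,12),(373,210),(307,377),30),("lower_blank",PIECE(12,12),(335,262),(287,258),24),
  ("park",PARK,(412,240),(220,345),20),("end_board",BOARD,(416,225),(216,335),50),("tray",TRAY,(339,268),(285,262),12)]:
    g=ray(sd,pd,z); obs=[]; 
    for s,n,p in((sc,"scene",ps),(sd,"side",pd)):
        m,pp=mask_near(lab,n,p)
        if m is not None: obs.append((s,m))
        print(lab,n,pp, m is not None and m.sum())
    best=max((fit(obs,boxes,[g[0],g[1],a]) for a in (-.4,0,.4)),key=lambda r:r[1]) if obs else None
    print(lab,"guess",g[:2].round(),"fit",best)
    for o in obs: print("   single",fit([o],boxes,best[0]))
for n,s in(("scene",sc),("side",sd)):
  for l in("tray_stop","tray_groove"): print(l,[(d["p"],ray(s,d["point"],12).round(1)) for d in landmark_of(l,n)][:3])
E
```

```text
separator scene 0.66 920.0
separator side 0.89 1114.0
separator guess [ 485. -223.] fit (array([ 4.87102696e+02, -2.22806350e+02, -1.85250825e-01]), np.float64(0.8985512382709805))
   single (array([ 4.86926770e+02, -2.23183922e+02, -1.78450414e-01]), np.float64(0.8546099811358149))
   single (array([ 4.87155036e+02, -2.22140659e+02, -1.78517874e-01]), np.float64(0.9453240151203717))
blank scene 0.89 634.0
blank side 0.6 3048.0
blank guess [468. 269.] fit (array([ 4.68160853e+02,  2.66390936e+02, -1.13645165e-01]), np.float64(0.9019802649114161))
   single (array([ 4.67803860e+02,  2.63746723e+02, -1.16600600e-01]), np.float64(0.8653681047435073))
   single (array([ 4.68184752e+02,  2.67137908e+02, -1.16911463e-01]), np.float64(0.9531720311310795))
lower_blank scene 0.9 623.0
lower_blank side 0.57 1380.0
lower_blank guess [587.  21.] fit (array([5.85559087e+02, 1.48420125e+01, 6.92700126e-02]), np.float64(0.657782988024941))
   single (array([5.41876994e+02, 1.12063786e+01, 6.22398280e-02]), np.float64(0.5858031009515146))
   single (array([5.90549026e+02, 1.58523175e+01, 7.44927689e
[... 752 characters left out ...]
4(0.7404593027356389))
tray scene 0.9 2933.0
tray side 0.64 4128.0
tray guess [591.  23.] fit (array([5.90608527e+02, 1.55137349e+01, 7.50055201e-02]), np.float64(0.7600090741935499))
   single (array([5.92169817e+02, 1.41801357e+01, 7.82514547e-02]), np.float64(0.7999393469246034))
   single (array([5.90018023e+02, 1.67540267e+01, 8.00120822e-02]), np.float64(0.7283502309092217))
tray_stop [(0.71, array([675.7,  22.8,  12. ]))]
tray_groove [(0.75, array([516.5,  12.5,  12. ]))]
tray_stop [(0.59, array([672.2,  31.2,  12. ])), (0.33, array([598.7,  11.6,  12. ]))]
tray_groove [(0.84, array([508.9,  18. ,  12. ])), (0.61, array([ 483.4, -209.2,   12. ])), (0.53, array([459.7, 424.5,  12. ]))]
```

```bash
cat > w.py <<'E'
from h import *
import sys
def look(labs,out=None,cam="wrist"):
    s=snapshot(cam); im=s["image"][:,:,::-1].copy()
    print("cam",s["position"].round(0),R.from_quat(s["orientation"]).as_matrix()[:,2].round(2))
    for lab,boxes,q in labs:
        uv=proj(s,place(boxes[0].mean(0)[None],q))[0]
        c=silhouettes(lab,cam)
        print(lab,"expect",uv.round(),[(round(d["p"],2),np.round(d["point"]),int(d["mask"].sum())) for d in c])
        c=[d for d in c if np.hypot(*(np.array(d["point"])-uv))<90]
        if c:
            r=fit([(s,c[0]["mask"].astype(float))],boxes,q); print("  fit",r[0].round(3),round(r[1],3))
            q=r[0]
            cv2.drawContours(im,cv2.findContours(c[0]["mask"].astype(np.uint8),0,1)[0],-1,(255,0,255),1)
        for b in boxes:
            h=cv2.convexHull(proj(s,place(b,q)).astype(np.float32)); cv2.polylines(im,[h.astype(np.int32)],1,(0,255,255),1)
    if out: cv2.imwrite(out,im)
    return s
E
python3 - <<'E'
from w import *
s=look([("tray",TRAY,[592,15.5,.078])],"pics/w1.png")
for l in("tray_stop","tray_groove"): print(l,[(d["p"],d["point"],ray(s,d["point"],12).round(1)) for d in landmark_of(l,"wrist")][:3])
E
```

```text
cam [624.  69. 374.] [-0.   -0.27 -0.96]
tray expect [290. 191.] [(0.89, array([283., 159.]), 22653), (0.25, array([340.,   5.]), 481)]
  fit [5.89006e+02 1.77840e+01 8.00000e-02] 0.695
tray_stop [(0.75, [333.9, 417.8], array([ 636.6, -243.3,   12. ]))]
tray_groove []
```

View pics/w1.png

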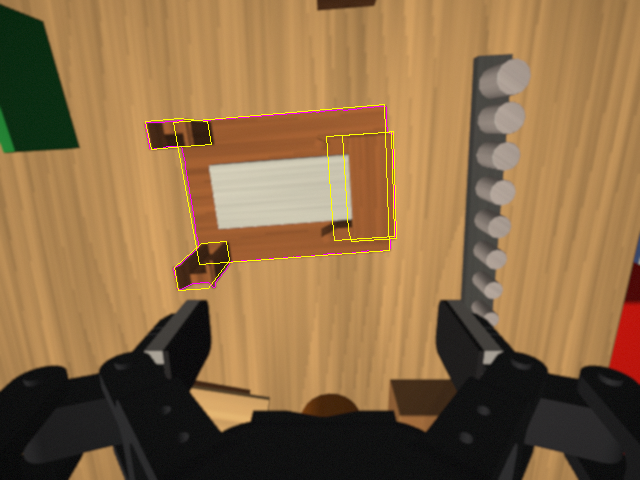

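```bash
cat > edges.py <<'E'
from h import *
def bright(s,roi,z):
    """bright low-saturation blob -> corner/edge lines on plane z"""
    c0,c1,r0,r1=roi; im=s["image"][r0:r1,c0:c1].astype(int)
    m=((im.min(2)>110)&(im.max(2)-im.min(2)<45)).astype(np.uint8)
    n,l,st,_=cv2.connectedComponentsWithStats(m); k=1+np.argmax(st[1:,4]); m=(l==k).astype(np.uint8)
    cs=max(cv2.findContours(m,0,1)[0],key=cv2.contourArea)[:,0,:]
    P=np.array([ray(s,(u+c0,v+r0),z) for u,v in cs])
    return m,P[:,:2].astype(np.float32)
E
python3 - <<'E'
from edges import *
s=snapshot("wrist")
m,P=bright(s,(190,372,140,240),24)
print(m.sum(),P.min(0),P.max(0))
print(cv2.minAreaRect(P))
a=.08
for a in (.06,.07,.08,.09,.1):
    c,si=np.cos(a),np.sin(a); X=P@[c,si]; Y=P@[-si,c]
    mid=(X>X.min()+15)&(X<X.min()+110)
    up=P[mid&(Y>np.median(Y[mid]))&(Y>Y[mid].max()-5)]; lo=P[mid&(Y<Y[mid].min()+5)]
    fu=np.polyfit(up[:,0],up[:,1],1); fl=np.polyfit(lo[:,0],lo[:,1],1)
    print(a,fu,fl)
left=P[(X<X.min()+4)]
print("left",len(left), left.mean(0), np.polyfit(left[:,1],left[:,0],1))
m2,p=mask_near("tray","wrist",(290,175)); lb,_=mask_near("lower_blank","wrist",(285,190))
if m2 is not None and lb is not None: print(fit([(s,np.maximum(m2,lb))],TRAY,[590,16,.08]))
E
```

```text
8822 [520.03436  -17.506182] [650.4161    50.370872]
((585.2880249023438, 16.568344116210938), (127.10065460205078, 60.00276565551758), 4.285134792327881)
0.06 [0.07561169 1.96109713] [  0.07896151 -59.01684422]
0.07 [0.07561075 1.9629415 ] [  0.07855272 -58.78312776]
0.08 [0.07668443 1.33556694] [  0.07855272 -58.78312776]
0.09 [0.07689272 1.21718407] [  0.07848023 -58.73944973]
0.1 [0.07692009 1.202235  ] [  0.07848023 -58.73944973]
left 66 [522.8739    11.480438] [-8.55731752e-02  5.23856220e+02]
(array([5.89102669e+02, 1.77153560e+01, 7.82469413e-02]), np.float64(0.9703297662402234))
```

Request:
{"op": "move_arm", "data": {"motion": [[1, -0.0147, -0.0278, 0, 0.174], [1, -0.0147, -0.0278, 0, 0.174], [1, -0.0147, -0.0278, 0, 0.174], [1, -0.0147, -0.0278, 0, 0.174], [1, -0.0147, -0.0278, 0, 0.174], [1, -0.0147, -0.0278, 0, 0.174], [1, -0.0147, -0.0278, 0, 0.174], [1, -0.0147, -0.0278, 0, 0.174], [1, 0, 0, 0, 0], [1, 0, 0, 0, 0]], "force": 30}}

```text
t: 3.5
position: [507.6, -222.0, 250.3]
tcp_rot: [0.768, 0.641, 0.0, 0.0]
wrist_force: [1.0, 0.1, -0.6]
finger_gap: 0.996
```

```bash
python3 - <<'E'
from w import *
s=look([("separator",PIECE(24,6),[487,-222.5,-.18])],"pics/w2.png")
st=read_state(); print(st["position"],R.from_quat(st["tcp_rot"]).as_euler("xyz"),st["qpos"].round(2),nose_length)
E
```

```text
cam [ 440. -209.  374.] [ 0.26 -0.05 -0.96]
separator expect [318. 189.] [(0.64, array([322., 180.]), 10927), (0.29, array([540., 244.]), 19156)]
  fit [ 4.86616e+02 -2.20770e+02 -1.77000e-01] 0.984
[ 507.8225949  -221.50239647  250.25527868] [ 3.14149038e+00 -1.77142211e-04  1.39184945e+00] [ 0.48  0.3  -0.16  1.79  0.05  1.06  1.7 ] 19.0
```

View pics/w2.png

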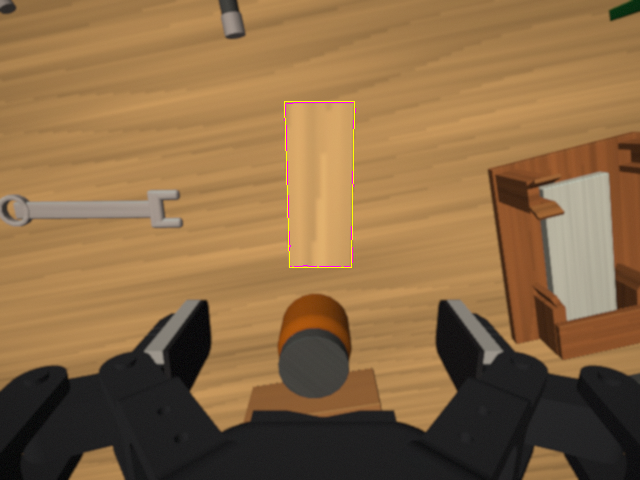

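```bash
python3 - <<'E'
from h import *
s=snapshot("wrist"); st=read_state(); T=R.from_quat(st["tcp_rot"]).as_matrix()
print(s["intrinsics"][0])
C=T.T@(s["position"]-st["position"]); D=T.T@R.from_quat(s["orientation"]).as_matrix()
print("cam in tool",C.round(1))
for uv in((210,303),(438,303),(190,300),(456,300)):
    d=D@np.linalg.solve(s["intrinsics"],[uv[0],uv[1],1])
    k=(42.5*np.sign(d[0])-C[0])/d[0]; print(uv,(C+k*d).round(1))
E
```

```text
[378.75528001   0.         323.05487531]
cam in tool [   0.2  -68.9 -123.4]
(210, 303) [-42.5  -7.5   8.1]
(438, 303) [42.5 -9.1  4.5]
(190, 300) [-42.5 -17.6 -11.4]
(456, 300) [ 42.5 -18.1 -12.5]
```

Request:
{"op": "move_arm", "data": {"motion": [[1, -0.021, 0, -0.03, 0], [1, 0, 0, -0.04, 0], [1, 0, 0, -0.04, 0], [1, 0, 0, -0.04, 0], [1, 0, 0, -0.03, 0], [1, 0, 0, -0.02, 0], [1, 0, 0, -0.014, 0], [1, 0, 0, 0, 0], [0.6, 0, 0, 0, 0], [0.5, 0, 0, 0, 0]], "force": 30}}

```text
t: 4.9
position: [486.9, -222.5, 37.2]
tcp_rot: [0.767, 0.641, 0.0, 0.001]
wrist_force: [-0.9, 1.1, 4.2]
finger_gap: 0.691
```

```bash
python3 - <<'E'
from h import *
st=read_state(); print(st["position"],st["finger_gap"],st["wrist_force"],nose_length)
for c in("wrist","side"):
    s=snapshot(c); im=s["image"][:,:,::-1]
    if c=="side": im=cv2.resize(im[120:270,300:460],None,fx=4,fy=4)
    cv2.imwrite(f"pics/g1{c}.png",im)
E
```

```text
[ 486.91344527 -222.52665983   37.20025928] 0.6905872530872653 [-0.87331578  1.09885237  4.23100314] 19.0
```

View pics/g1wrist.png

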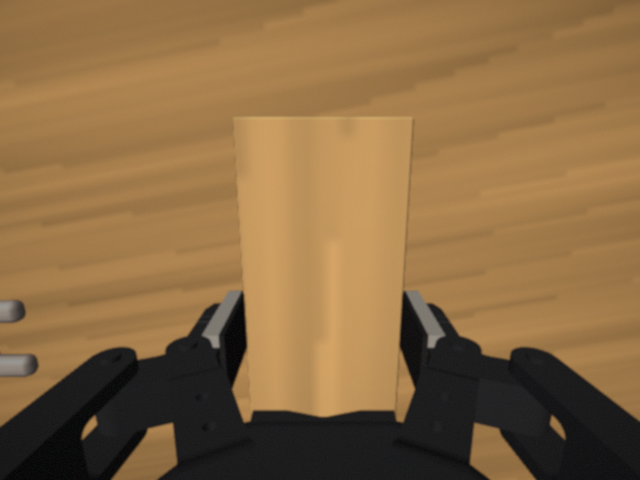

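Request:
{"op": "move_arm", "data": {"motion": [[0.5, 0, 0, 0.01, 0], [0.5, 0, 0, 0.033, 0], [0.5, 0, 0, 0.04, 0], [0.5, 0.0098, 0.0394, 0, 0.0428], [0.5, 0.0098, 0.0394, 0, 0.0428], [0.5, 0.0098, 0.0394, 0, 0.0428], [0.5, 0.0098, 0.0394, 0, 0.0428], [0.5, 0.0098, 0.0394, 0, 0.0428], [0.5, 0.0098, 0.0394, 0, 0.0428], [0.5, 0, 0, 0, 0]]}}

```text
t: 6.25
position: [545.7, 17.2, 120.1]
tcp_rot: [0.677, 0.736, 0.001, 0.0]
wrist_force: [0.3, -0.2, -0.4]
finger_gap: 0.689
```

```bash
cat > held.py <<'E'
from w import *
def held(label,h,cam="side"):
    """pose of TCP and where the piece held lies, per camera"""
    st=read_state(); p=st["position"]; yaw=R.from_quat(st["tcp_rot"]).as_euler("xyz")[2]
    print("tcp",p.round(1),"yaw",round(yaw,3),"F",st["wrist_force"].round(1),"gap",round(st["finger_gap"],3))
    return p,yaw
E
python3 - <<'E'
from held import *
p,yaw=held(0,0)
s=snapshot("wrist"); cv2.imwrite("pics/g2.png",s["image"][:,:,::-1])
c=silhouettes("separator","wrist"); print([(d["p"],d["point"],d["mask"].sum()) for d in c])
s2=snapshot("side"); cv2.imwrite("pics/g2s.png",cv2.resize(s2["image"][180:330,190:390,::-1],None,fx=4,fy=4))
print(landmark_of("tray_groove","side")[:1])
E
```

```text
tcp [545.7  17.2 120.1] yaw 1.654 F [ 0.3 -0.2 -0.4] gap 0.689
[(0.74, [325.3, 252.8], np.int64(48056))]
[{'point': [322.7, 266.5], 'p': 0.91}]
```

View pics/g2s.png

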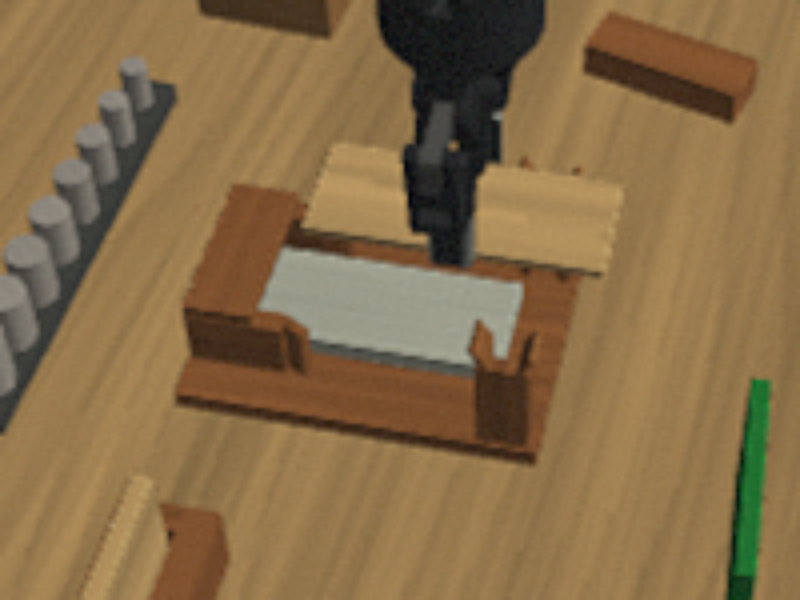

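```bash
python3 - <<'E'
from held import *
for i in range(4):
    p,yaw=held(0,0); s=snapshot("wrist")
from edges import *
# tray/lower blank in wrist view, held sheet in side+scene views
for cam in("side","scene"):
    s=snapshot(cam); 
    for d in silhouettes("separator",cam)[:2]:
        if d["mask"].sum()<400: continue
        print(cam,d["p"],d["point"],d["mask"].sum(), fit([(s,d["mask"].astype(float))],[box(-75,75,-30,30,108,114)],[545,14,.078]))
E
```

```text
tcp [545.   12.8 119.5] yaw 1.647 F [-0.2 -0.5  0.4] gap 0.685
tcp [545.1  12.8 119.5] yaw 1.647 F [ 0.4  0.4 -0.5] gap 0.689
tcp [545.1  12.9 119.4] yaw 1.647 F [-0.7  0.7 -0.2] gap 0.691
tcp [545.1  13.1 119.4] yaw 1.647 F [ 1.3 -0.2 -0.6] gap 0.689
side 0.67 [316.6, 233.1] 1422 (array([5.44619900e+02, 1.44275641e+01, 7.94491056e-02]), np.float64(0.7457452305700074))
side 0.2 [260.7, 164.3] 1789 (array([5.45e+02, 1.40e+01, 7.80e-02]), np.float64(0.0))
scene 0.87 [335.4, 234.2] 704 (array([5.49959842e+02, 8.93852636e+00, 7.80007208e-02]), np.float64(0.7393276010028774))
scene 0.39 [346.5, 266.9] 2470 (array([5.45e+02, 1.40e+01, 7.80e-02]), np.float64(0.0))
```

Request:
{"op": "move_arm", "data": {"motion": [[0.5, 0, 0.0006, -0.03, 0.001], [0.5, 0, 0, -0.025, 0], [0.5, 0, 0, -0.015, 0], [0.5, 0, 0, -0.0095, 0], [0.5, 0, 0, 0, 0], [0.5, 0, 0, 0, 0], [0.5, 0.01, 0.0008, 0, 0], [0.5, 0.01, 0.0008, 0, 0], [0.5, 0.005, 0.0004, 0, 0], [0.5, 0, 0, 0, 0]]}}

```text
t: 8.1
position: [570.5, 16.7, 39.7]
tcp_rot: [0.679, 0.734, 0.0, 0.0]
wrist_force: [-0.1, 0.7, 0.8]
finger_gap: 0.691
```

```bash
python3 - <<'E'
from held import *
held(0,0);s2=snapshot("side"); held(0,0)
cv2.imwrite("pics/g3s.png",cv2.resize(s2["image"][200:320,210:370,::-1],None,fx=5,fy=5,interpolation=cv2.INTER_CUBIC))
E
```

```text
tcp [570.5  16.7  39.7] yaw 1.65 F [-0.1  0.7  0.8] gap 0.691
tcp [570.1  16.6  39.6] yaw 1.65 F [-0.7 -0.5 -0.3] gap 0.691
```

View pics/g3s.png

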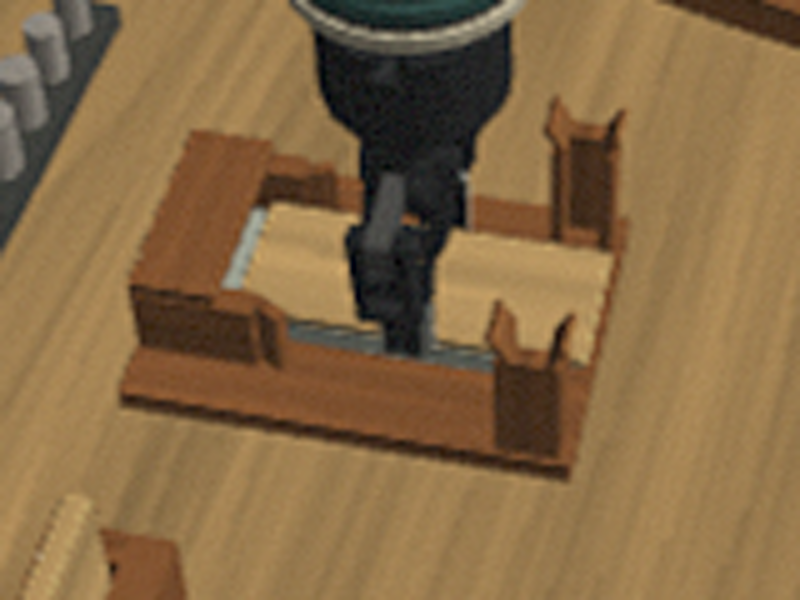

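Request:
{"op": "move_arm", "data": {"motion": [[0.5, 0.006, 0.0003, 0, 0], [0.5, 0.006, 0.0003, 0, 0], [0.5, 0.006, 0.0003, 0, 0], [0.5, 0.005, 0.0002, 0, 0], [0.5, 0, 0, 0, 0], [0.5, 0, 0, -0.0007, 0], [0.5, 0, 0, -0.0007, 0], [0.5, 0, 0, -0.0006, 0], [0.5, 0, 0, 0, 0], [0.5, 0, 0, 0, 0]]}}

```text
t: 9.4
position: [593.2, 17.7, 38.1]
tcp_rot: [0.679, 0.734, -0.0, 0.0]
wrist_force: [-4.1, -0.0, 7.2]
finger_gap: 0.689
```

```bash
python3 - <<'E'
from held import *
for i in range(3): held(0,0);s2=snapshot("side")
E
```

```text
tcp [593.2  17.7  38.1] yaw 1.65 F [-4.1 -0.   7.2] gap 0.689
tcp [593.1  17.7  38.1] yaw 1.65 F [-3.2  0.4  8. ] gap 0.69
tcp [593.1  17.7  38.1] yaw 1.65 F [-3.  -0.2  7.6] gap 0.69
```

Request:
{"op": "move_arm", "data": {"motion": [[0.5, 0, 0, 0.0003, 0], [0.5, 0.001, 0, 0, 0], [0.5, 0.001, 0, 0, 0], [0.5, 0.001, 0, 0, 0], [0.5, 0, 0, 0, 0], [0.5, 0, 0, 0, 0], [0.5, 0, 0, 0, 0], [0.5, 0, 0, 0, 0], [0.5, 0, 0, 0, 0], [0.5, 0, 0, 0, 0]]}}

```text
t: 10.8
position: [596.0, 17.7, 38.1]
tcp_rot: [0.679, 0.734, -0.0, -0.0]
wrist_force: [-4.5, -0.6, 6.4]
finger_gap: 0.689
```

Request:
{"op": "move_arm", "data": {"motion": [[0.5, 0, 0, 0.0003, 0], [0.5, 0.0005, 0, 0, 0], [0.5, 0.0005, 0, 0, 0], [0.5, 0.0005, 0, 0, 0], [0.5, 0.0005, 0, 0, 0], [0.5, 0, 0, 0, 0], [0.5, 0, 0, 0, 0], [0.5, 0, 0, 0, 0], [0.5, 0, 0, 0, 0], [0.5, 0, 0, 0, 0]]}}

```text
t: 12.05
position: [597.3, 17.7, 38.1]
tcp_rot: [0.679, 0.734, -0.001, -0.001]
wrist_force: [-8.3, 0.3, 6.6]
finger_gap: 0.688
```

Request:
{"op": "move_arm", "data": {"motion": [[0.5, 0, 0, 0, 0], [0.5, 0.0005, 0, 0, 0], [0.5, 0.0005, 0, 0, 0], [0.5, 0.0005, 0, 0, 0], [0.5, 0, 0, 0, 0], [0.5, 0, 0, 0, 0], [0.5, 0, 0, 0, 0], [0.5, 0, 0, 0, 0], [0.5, 0, 0, 0, 0], [0.5, 0, 0, 0, 0]]}}

```text
t: 13.3
position: [597.5, 17.7, 37.9]
tcp_rot: [0.679, 0.734, -0.002, -0.002]
wrist_force: [-17.9, 0.6, 13.8]
finger_gap: 0.691
```

Request:
{"op": "move_arm", "data": {"motion": [[0.5, -0.001, 0, 0.0005, 0], [0.85, 0, 0, 0, 0], [0.9, 0, 0, 0, 0], [0.95, 0, 0, 0.005, 0], [1, 0, 0, 0.03, 0], [1, 0, 0, 0.06, 0], [1, -0.0218, 0.05, 0.04, -0.048], [1, -0.0218, 0.05, 0.04, -0.048], [1, -0.0218, 0.05, 0.03, -0.048], [1, -0.0218, 0.05, 0, -0.05]]}}

```text
t: 14.55
position: [514.9, 212.0, 240.7]
tcp_rot: [0.747, 0.665, 0.002, 0.001]
wrist_force: [-0.6, -0.0, -0.2]
finger_gap: 1.001
```

Request:
{"op": "move_arm", "data": {"motion": [[1, -0.022, 0.05, 0.005, 0], [1, 0, 0, 0, 0], [1, 0, 0, 0, 0], [1, 0, 0, 0, 0], [1, 0, 0, 0, 0], [1, 0, 0, 0, 0], [1, 0, 0, 0, 0], [1, 0, 0, 0, 0], [1, 0, 0, 0, 0], [1, 0, 0, 0, 0]]}}

```text
t: 15.8
position: [492.8, 260.1, 242.8]
tcp_rot: [0.747, 0.665, 0.0, 0.0]
wrist_force: [0.2, -0.2, 0.3]
finger_gap: 0.999
```

```bash
python3 - <<'E'
from held import *
held(0,0)
s=look([("blank",PIECE(24,12),[468.2,266.8,-.115])],"pics/w3.png"); held(0,0)
sd=snapshot("side"); 
print("can",[(d["p"],ray(sd,d["point"],60).round()) for d in silhouettes("can","side")][:2])
c=[(d["p"],d["point"],d["mask"].astype(float)) for d in silhouettes("separator","side")]
for p,pt,m in c[:3]:
    if m.sum()>300: print(p,pt,m.sum(),fit([(sd,m)],[box(-75,51,-30,30,24,30)],[597,17,.078]))
cv2.imwrite("pics/g4s.png",np.vstack([cv2.resize(sd["image"][200:320,210:370,::-1],(400,300)),cv2.resize(cv2.imread("pics/w3.png"),(400,300))]))
E
```

```text
tcp [492.8 260.1 242.8] yaw 1.456 F [ 0.2 -0.2  0.3] gap 0.999
cam [424. 268. 366.] [ 0.27 -0.03 -0.96]
blank expect [327. 186.] [(0.79, array([331., 181.]), 11752), (0.55, array([323., 338.]), 6077), (0.51, array([ 89., 317.]), 5694)]
  fit [ 4.68092e+02  2.68361e+02 -1.20000e-01] 0.975
tcp [492.8 260.1 242.8] yaw 1.456 F [0.4 0.1 0.6] gap 1.0
can [(0.75, array([571., 413.,  60.]))]
0.49 [224.9, 359.1] 1667.0 (array([5.97e+02, 1.70e+01, 7.80e-02]), np.float64(0.0))
```

View pics/g4s.png

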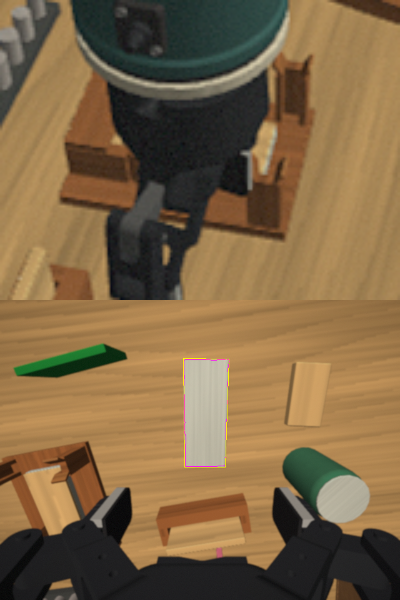

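Request:
{"op": "move_arm", "data": {"motion": [[1, -0.0247, 0.0079, -0.02, -0.003], [1, 0, 0, -0.04, 0], [1, 0, 0, -0.04, 0], [1, 0, 0, -0.04, 0], [1, 0, 0, -0.03, 0], [1, 0, 0, -0.02, 0], [1, 0, 0, -0.01, 0], [1, 0, 0, 0, 0], [1, 0, 0, 0, 0], [0.5, 0, 0, 0, 0]], "force": 40}}

```text
t: 17.3
position: [468.5, 268.2, 43.5]
tcp_rot: [0.748, 0.664, 0.001, 0.0]
wrist_force: [0.0, 0.7, -0.3]
finger_gap: 0.817
```

Request:
{"op": "move_arm", "data": {"motion": [[0.5, 0, 0, 0, 0], [0.5, 0, 0, 0, 0], [0.5, 0, 0, 0, 0], [0.5, 0, 0, 0.01, 0], [0.5, 0, 0, 0.02, 0], [0.5, 0, 0, 0.03, 0], [0.5, 0, 0, 0.03, 0], [0.5, 0, 0, 0, 0], [0.5, 0, 0, 0, 0], [0.5, 0, 0, 0, 0]]}}

```text
t: 18.55
position: [467.6, 267.7, 131.8]
tcp_rot: [0.748, 0.664, -0.001, -0.0]
wrist_force: [-0.7, 0.1, -3.5]
finger_gap: 0.684
```

```bash
python3 - <<'E'
from held import *
held(0,0)
sd=snapshot("side"); held(0,0)
c=[(d["p"],d["point"],d["mask"].astype(float)) for d in silhouettes("separator","side")]
for p,pt,m in c[:3]:
    print(p,pt,m.sum()); 
    if 300<m.sum(): print(fit([(sd,m)],[box(-75,51,-30,30,24,30)],[597,17,.078]))
print("sheet rear corners expected",proj(sd,place(box(-75,51,-30,30,30,30),[597.5,17.8,.078])).round(1))
cv2.imwrite("pics/g5s.png",cv2.resize(sd["image"][200:400,230:370,::-1],None,fx=3,fy=3,interpolation=cv2.INTER_CUBIC))
E
```

```text
tcp [467.6 267.7 131.8] yaw 1.453 F [-0.7  0.1 -3.5] gap 0.684
tcp [467.6 267.8 131.9] yaw 1.453 F [-0.3  0.5 -3.1] gap 0.687
sheet rear corners expected [[320.2 249.1]
 [320.2 249.1]
 [314.4 270.6]
 [314.4 270.6]
 [263.4 240.4]
 [263.4 240.4]
 [255.4 261.1]
 [255.4 261.1]]
```

View pics/g5s.png

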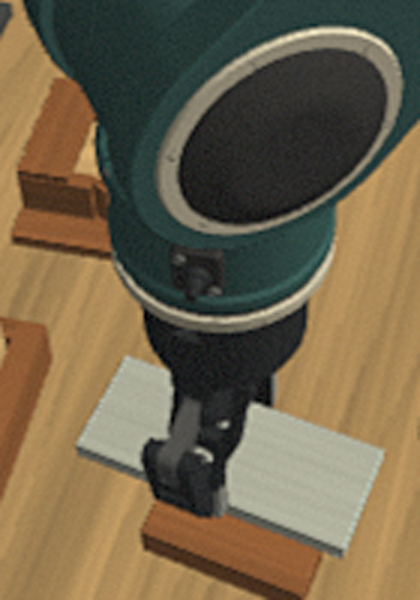

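Request:
{"op": "move_arm", "data": {"motion": [[0.5, 0.006, -0.02, 0, 0.0327], [0.5, 0.013, -0.042, 0, 0.0327], [0.5, 0.013, -0.042, 0, 0.0327], [0.5, 0.013, -0.042, 0, 0.0327], [0.5, 0.013, -0.042, 0, 0.0327], [0.5, 0.013, -0.042, 0, 0.0325], [0.5, 0.007, -0.024, 0, 0], [0.5, 0, 0, 0, 0], [0.5, 0, 0, 0, 0], [0.5, 0, 0, 0, 0]]}}

```text
t: 19.9
position: [545.9, 15.0, 132.7]
tcp_rot: [0.678, 0.735, -0.0, -0.0]
wrist_force: [0.2, -0.4, -3.4]
finger_gap: 0.686
```

```bash
python3 - <<'E'
from held import *
held(0,0)
sd=snapshot("side"); sc=snapshot("scene"); held(0,0)
ims=[]
for s,r in((sd,(210,300,220,340)),(sc,(225,315,280,400))):
    im=cv2.resize(s["image"][r[0]:r[1],r[2]:r[3],::-1],None,fx=6,fy=6,interpolation=cv2.INTER_CUBIC)
    for b in (box(-75,50,-30,30,24,24),box(-75,50,-30,30,30,30)):
        h=cv2.convexHull(((proj(s,place(b,[597.5,17.8,.078]))+.5-[r[2],r[0]])*6).astype(np.float32)); cv2.polylines(im,[h.astype(np.int32)],1,(0,0,255),1)
    ims.append(cv2.resize(im,(600,300) if 0 else (400,300)))
cv2.imwrite("pics/g6.png",np.hstack(ims))
E
```

```text
tcp [545.9  15.  132.7] yaw 1.65 F [ 0.2 -0.4 -3.4] gap 0.686
tcp [546.   14.8 132.8] yaw 1.65 F [ 0.3 -0.8 -2.6] gap 0.684
```

View pics/g6.png

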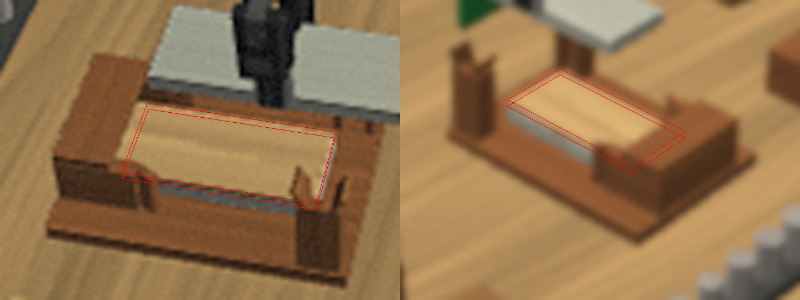

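Request:
{"op": "move_arm", "data": {"motion": [[0.5, 0, -0.0008, -0.03, 0], [0.5, 0, 0, -0.025, 0], [0.5, 0, 0, -0.015, 0], [0.5, 0, 0, -0.008, 0], [0.5, 0, 0, -0.004, 0], [0.5, 0, 0, 0, 0], [0.5, 0, 0, 0, 0], [0.5, 0, 0, 0, 0], [0.5, 0, 0, 0, 0], [0.5, 0, 0, 0, 0]]}}

```text
t: 21.25
position: [546.1, 13.2, 50.9]
tcp_rot: [0.679, 0.734, 0.0, 0.0]
wrist_force: [-0.4, 0.2, -3.2]
finger_gap: 0.684
```

Request:
{"op": "move_arm", "data": {"motion": [[0.5, 0, 0, -0.0005, 0], [0.5, 0, 0, -0.0005, 0], [0.5, 0, 0, -0.0005, 0], [0.5, 0, 0, 0, 0], [0.5, 0, 0, 0, 0], [0.5, 0, 0, 0, 0], [0.5, 0, 0, 0, 0], [0.5, 0, 0, 0, 0], [0.5, 0, 0, 0, 0], [0.5, 0, 0, 0, 0]]}}

```text
t: 22.5
position: [546.1, 13.2, 49.6]
tcp_rot: [0.679, 0.734, -0.0, 0.0]
wrist_force: [-4.3, -0.7, 5.8]
finger_gap: 0.687
```

Request:
{"op": "move_arm", "data": {"motion": [[0.5, 0, 0, 0.0016, 0], [0.5, 0, 0, 0, 0], [0.5, 0.008, 0.0007, 0, 0], [0.5, 0.009, 0.0007, 0, 0], [0.5, 0.009, 0.0007, 0, 0], [0.5, 0.009, 0.0007, 0, 0], [0.5, 0.007, 0.0006, 0, 0], [0.5, 0.003, 0.0002, 0, 0], [0.5, 0, 0, 0, 0], [0.5, 0, 0, 0, 0]]}}

```text
t: 23.75
position: [590.9, 16.8, 50.9]
tcp_rot: [0.679, 0.734, -0.0, -0.0]
wrist_force: [0.2, -0.8, -3.6]
finger_gap: 0.687
```

Request:
{"op": "move_arm", "data": {"motion": [[0.5, 0.0015, 0.0001, 0, 0], [0.5, 0.0015, 0.0001, 0, 0], [0.5, 0.001, 0.0001, 0, 0], [0.5, 0.0005, 0, -0.0004, 0], [0.5, 0, 0, -0.0004, 0], [0.5, 0, 0, -0.0003, 0], [0.5, 0, 0, 0, 0], [0.5, 0, 0, 0, 0], [0.5, 0, 0, 0, 0], [0.5, 0, 0, 0, 0]]}}

```text
t: 25.0
position: [595.6, 17.1, 49.8]
tcp_rot: [0.679, 0.734, 0.0, 0.0]
wrist_force: [0.9, 0.3, -3.4]
finger_gap: 0.687
```

Request:
{"op": "move_arm", "data": {"motion": [[0.5, 0.0005, 0, 0, 0], [0.5, 0.0005, 0, 0, 0], [0.5, 0.0005, 0.0001, 0, 0], [0.5, 0.0005, 0, 0, 0], [0.5, 0, 0, 0, 0], [0.5, 0, 0, 0, 0], [0.5, 0, 0, 0, 0], [0.5, 0, 0, 0, 0], [0.5, 0, 0, 0, 0], [0.5, 0, 0, 0, 0]]}}

```text
t: 26.25
position: [597.6, 17.2, 49.8]
tcp_rot: [0.679, 0.734, -0.0, 0.0]
wrist_force: [-1.5, -0.1, -3.5]
finger_gap: 0.686
```

Request:
{"op": "move_arm", "data": {"motion": [[0.5, 0.0005, 0, 0, 0], [0.5, 0.0005, 0, 0, 0], [0.5, 0.0005, 0, 0, 0], [0.5, 0, 0, 0, 0], [0.5, 0, 0, 0, 0], [0.5, 0, 0, 0, 0], [0.5, 0, 0, 0, 0], [0.5, 0, 0, 0, 0], [0.5, 0, 0, 0, 0], [0.5, 0, 0, 0, 0]]}}

```text
t: 27.5
position: [597.7, 17.2, 49.6]
tcp_rot: [0.679, 0.734, -0.001, -0.001]
wrist_force: [-12.4, 0.5, 6.6]
finger_gap: 0.686
```

Request:
{"op": "move_arm", "data": {"motion": [[0.5, -0.001, 0, 0, 0], [0.85, 0, 0, 0, 0], [0.9, 0, 0, 0, 0], [0.95, 0, 0, 0.005, 0], [1, 0, 0, 0.03, 0], [1, 0, 0, 0.06, 0], [1, 0.006, 0.03, 0.05, -0.1745], [1, 0.006, 0.03, 0.05, -0.1745], [1, 0.006, 0.03, 0.005, -0.1745], [1, 0.006, 0.03, 0, -0.1745]]}}

```text
t: 28.75
position: [622.5, 138.3, 251.3]
tcp_rot: [0.89, 0.455, 0.001, 0.0]
wrist_force: [-0.1, -0.9, -0.2]
finger_gap: 1.0
```

Request:
{"op": "move_arm", "data": {"motion": [[1, 0.006, 0.03, 0, -0.1745], [1, 0.006, 0.03, 0, -0.1745], [1, 0.006, 0.028, 0, -0.1745], [1, 0, 0, 0, -0.1745], [1, 0, 0, 0, -0.1745], [1, 0, 0, 0, 0], [1, 0, 0, 0, 0], [1, 0, 0, 0, 0], [1, 0, 0, 0, 0], [1, 0, 0, 0, 0]]}}

```text
t: 30.0
position: [640.1, 225.1, 249.8]
tcp_rot: [0.999, 0.039, -0.0, -0.0]
wrist_force: [0.4, -0.4, 0.2]
finger_gap: 1.004
```

```bash
python3 - <<'E'
from held import *
held(0,0)
s=look([("end_board",BOARD,[639,246,.08]),("park",PARK,[639,246,.08])],"pics/w4.png"); held(0,0)
m1=silhouettes("end_board","wrist")[0]["mask"]
m2=[d for d in silhouettes("park","wrist")][:1]
if m2: print("union fit",fit([(s,np.maximum(m1,m2[0]["mask"]).astype(float))],BOARD+PARK,[639,246,.08]))
E
```

```text
tcp [640.1 225.1 249.8] yaw 0.079 F [ 0.4 -0.4  0.2] gap 1.004
cam [634. 293. 373.] [ 0.02 -0.27 -0.96]
end_board expect [325. 192.] [(0.95, array([ 40., 309.]), 8179), (0.74, array([325., 191.]), 1959), (0.71, array([481., 185.]), 2827)]
  fit [6.38627e+02 2.48670e+02 6.60000e-02] 0.943
park expect [325. 187.] [(0.57, array([316., 182.]), 7724)]
  fit [6.38547e+02 2.46684e+02 6.50000e-02] 0.798
tcp [640.1 225.2 249.8] yaw 0.079 F [-0.1 -0.8  0.5] gap 1.0
union fit (array([6.38568668e+02, 2.46989586e+02, 6.71001611e-02]), np.float64(0.42957321639245843))
```

View pics/w4.png

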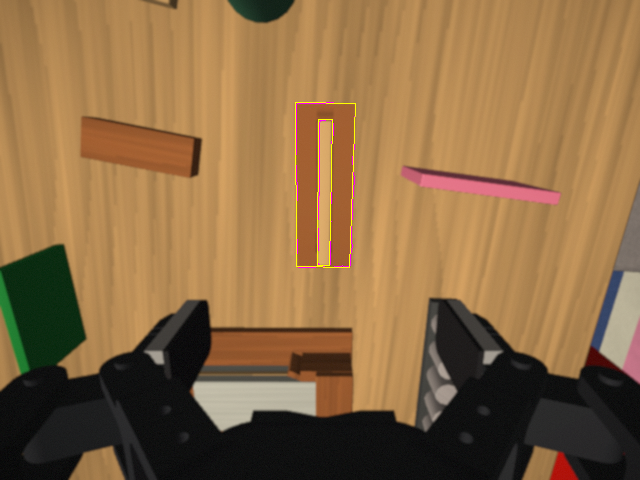

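Request:
{"op": "move_arm", "data": {"motion": [[0.5, -0.0015, 0.0228, 0, -0.013], [0.5, 0, 0, -0.04, 0], [0.5, 0, 0, -0.04, 0], [0.5, 0, 0, -0.04, 0], [0.5, 0, 0, -0.03, 0], [0.5, 0, 0, -0.0218, 0], [0.5, 0, 0, 0, 0], [0.5, 0, 0, 0, 0], [0, 0, 0, 0, 0], [0, 0, 0, 0, 0]], "force": 40}}

```text
t: 31.5
position: [639.1, 248.2, 79.0]
tcp_rot: [0.999, 0.033, 0.001, -0.0]
wrist_force: [0.5, 0.7, 0.7]
finger_gap: 0.109
```

Request:
{"op": "move_arm", "data": {"motion": [[0, 0, 0, 0, 0], [0, 0, 0, 0, 0], [0, 0, 0, 0, 0], [0, 0, 0, 0, 0], [0, 0, 0, 0.01, 0], [0, 0, 0, 0.02, 0], [0, 0, 0, 0.03, 0], [0, 0, 0, 0.04, 0], [0, 0, 0, 0, 0], [0, 0, 0, 0, 0]]}}

```text
t: 32.75
position: [638.5, 248.0, 178.6]
tcp_rot: [0.999, 0.033, 0.0, -0.0]
wrist_force: [-0.5, 0.1, -1.6]
finger_gap: 0.108
```

```bash
python3 - <<'E'
from held import *
held(0,0)
sd=snapshot("side"); sc=snapshot("scene"); held(0,0)
B=[box(-5,5,-55,55,110,190)]
obs=[]
for n,s in(("side",sd),("scene",sc)):
    e=proj(s,place(B[0].mean(0)[None],[638.6,248,.066]))[0]
    for d in silhouettes("end_board",n): print(n,e.round(),d["p"],np.round(d["point"]),d["mask"].sum())
    m,p=mask_near("end_board",n,e)
    if m is not None: print(fit([(s,m)],B,[638.6,248,.066]))
E
```

```text
tcp [638.5 248.  178.6] yaw 0.065 F [-0.5  0.1 -1.6] gap 0.108
tcp [638.2 247.8 177.4] yaw 0.065 F [ 0.   0.2 -0.6] gap 0.113
side [208. 304.] 0.93 [202. 314.] 1038
side [208. 304.] 0.66 [374. 312.] 480
side [208. 304.] 0.61 [150. 329.] 1338
(array([6.37057999e+02, 2.49691158e+02, 8.46297893e-02]), np.float64(0.6115097177367642))
scene [419. 195.] 0.84 [414. 201.] 610
scene [419. 195.] 0.76 [312. 216.] 705
scene [419. 195.] 0.62 [458. 250.] 1109
(array([6.42552084e+02, 2.40169573e+02, 8.15808917e-02]), np.float64(0.7282428121047366))
```

Request:
{"op": "move_arm", "data": {"motion": [[0, -0.01, -0.019, 0, 0.002], [0, -0.0208, -0.0394, 0, 0.002], [0, -0.0208, -0.0394, 0, 0.002], [0, -0.0208, -0.0394, 0, 0.002], [0, -0.0208, -0.0394, 0, 0.002], [0, -0.0208, -0.0394, 0, 0.002], [0, -0.011, -0.0205, 0, 0], [0, 0, 0, 0, 0], [0, 0, 0, 0, 0], [0, 0, 0, 0, 0]]}}

```text
t: 34.3
position: [513.9, 12.4, 177.9]
tcp_rot: [0.999, 0.039, -0.0, -0.0]
wrist_force: [0.1, 0.7, -0.5]
finger_gap: 0.109
```

```bash
python3 - <<'E'
from held import *
held(0,0)
ims=[]
for n,r in(("side",(170,300,230,390)),("scene",(190,300,270,400))):
    s=snapshot(n); held(0,0)
    print(n,[(d["p"],np.round(d["point"],1),ray(s,d["point"],12).round(1)) for d in landmark_of("tray_groove",n)][:2])
    im=cv2.resize(s["image"][r[0]:r[1],r[2]:r[3],::-1],None,fx=5,fy=5,interpolation=cv2.INTER_CUBIC); ims.append(cv2.resize(im,(400,int(400*im.shape[0]/im.shape[1]))))
h=max(i.shape[0] for i in ims); cv2.imwrite("pics/g7.png",np.hstack([cv2.copyMakeBorder(i,0,h-i.shape[0],0,0,0) for i in ims]))
E
```

```text
tcp [513.9  12.4 177.9] yaw 0.079 F [ 0.1  0.7 -0.5] gap 0.109
tcp [513.8  12.3 177.9] yaw 0.078 F [ 0.6 -0.9 -1.3] gap 0.112
side [(0.62, array([325.1, 269.7]), array([503.6,  19.5,  12. ]))]
tcp [513.7  12.  177.8] yaw 0.078 F [ 0.8  0.5 -1.2] gap 0.11
scene [(0.98, array([316.4, 258.4]), array([526.9,  -3.4,  12. ]))]
```

View pics/g7.png

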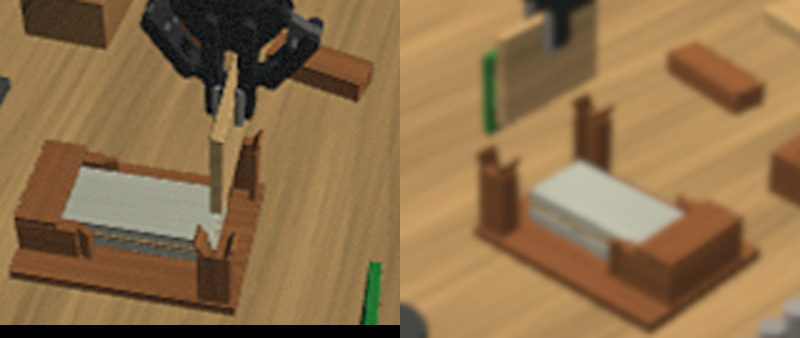

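Request:
{"op": "move_arm", "data": {"motion": [[0, -0.0004, -0.0008, -0.012, 0], [0, 0, 0, -0.012, 0], [0, 0, 0, 0, 0], [0, 0, 0, -0.003, 0], [0, 0, 0, -0.003, 0], [0, 0, 0, -0.003, 0], [0, 0, 0, -0.003, 0], [0, 0, 0, -0.002, 0], [0, 0, 0, 0, 0], [0, 0, 0, 0, 0]]}}

```text
t: 35.75
position: [513.3, 10.7, 140.1]
tcp_rot: [0.999, 0.039, 0.0, 0.0]
wrist_force: [0.1, -0.7, -0.9]
finger_gap: 0.114
```

Request:
{"op": "move_arm", "data": {"motion": [[0, 0, 0, -0.003, 0], [0, 0, 0, -0.003, 0], [0, 0, 0, -0.003, 0], [0, 0, 0, -0.003, 0], [0, 0, 0, -0.003, 0], [0, 0, 0, -0.003, 0], [0, 0, 0, -0.003, 0], [0, 0, 0, -0.003, 0], [0, 0, 0, 0, 0], [0, 0, 0, 0, 0]]}}

```text
t: 37.0
position: [513.2, 10.7, 116.0]
tcp_rot: [0.999, 0.039, 0.0, 0.0]
wrist_force: [-0.0, -0.1, -0.0]
finger_gap: 0.112
```

Request:
{"op": "move_arm", "data": {"motion": [[0, 0, 0, -0.004, 0], [0, 0, 0, -0.004, 0], [0, 0, 0, -0.004, 0], [0, 0, 0, -0.004, 0], [0, 0, 0, -0.004, 0], [0, 0, 0, -0.004, 0], [0, 0, 0, -0.004, 0], [0, 0, 0, -0.003, 0], [0, 0, 0, 0, 0], [0, 0, 0, 0, 0]]}}

```text
t: 38.25
position: [513.3, 10.7, 85.1]
tcp_rot: [0.999, 0.039, 0.0, 0.0]
wrist_force: [-0.3, -0.9, -0.2]
finger_gap: 0.112
```

Request:
{"op": "move_arm", "data": {"motion": [[0, 0, 0, -0.0005, 0], [0, 0, 0, -0.0005, 0], [0, 0, 0, -0.0005, 0], [0, 0, 0, -0.0005, 0], [0, 0, 0, -0.0005, 0], [0, 0, 0, 0, 0], [0, 0, 0, 0, 0], [0, 0, 0, 0, 0], [0, 0, 0, 0, 0], [0, 0, 0, 0, 0]]}}

```text
t: 39.5
position: [513.2, 10.7, 82.5]
tcp_rot: [0.999, 0.039, -0.0, 0.0]
wrist_force: [-0.6, -0.1, -1.2]
finger_gap: 0.108
```

Request:
{"op": "move_arm", "data": {"motion": [[0, 0, 0, -0.0005, 0], [0, 0, 0, -0.0005, 0], [0, 0, 0, -0.0005, 0], [0, 0, 0, -0.0005, 0], [0, 0, 0, -0.0004, 0], [0, 0, 0, 0, 0], [0, 0, 0, 0, 0], [0, 0, 0, 0, 0], [0, 0, 0, 0, 0], [0, 0, 0, 0, 0]]}}

```text
t: 40.75
position: [513.4, 10.7, 80.9]
tcp_rot: [0.999, 0.039, 0.0, -0.0]
wrist_force: [-6.7, -0.2, 19.5]
finger_gap: 0.114
```

Request:
{"op": "move_arm", "data": {"motion": [[0, 0, 0, 0.0005, 0], [0.3, 0, 0, 0, 0], [0.4, 0, 0, 0, 0], [0.4, 0, 0, 0, 0], [0.4, 0, 0, 0.01, 0], [0.4, 0, 0, 0.03, 0], [0.4, 0, 0, 0.05, 0], [0.4, 0, 0, 0.06, 0], [0.4, -0.02, -0.03, 0.03, 0], [0.4, -0.02, -0.04, 0, 0]]}}

```text
t: 42.0
position: [473.6, -59.6, 263.6]
tcp_rot: [0.999, 0.039, 0.002, 0.0]
wrist_force: [0.4, -0.7, -1.0]
finger_gap: 0.399
```

```bash
python3 - <<'E'
from held import *
held(0,0)
ims=[]
for n,r in(("side",(190,320,210,370)),("scene",(210,320,270,400))):
    s=snapshot(n)
    q=[513.2,11.2,.078]; B=[box(-5,5,-55,55,12,92)]
    m,p=mask_near("end_board",n,proj(s,place(B[0].mean(0)[None],q))[0])
    if m is not None: print(n,p,fit([(s,m)],B,q))
    im=cv2.resize(s["image"][r[0]:r[1],r[2]:r[3],::-1],None,fx=5,fy=5,interpolation=cv2.INTER_CUBIC); ims.append(cv2.resize(im,(400,int(400*im.shape[0]/im.shape[1]))))
h=max(i.shape[0] for i in ims); cv2.imwrite("pics/g8.png",np.hstack([cv2.copyMakeBorder(i,0,h-i.shape[0],0,0,0) for i in ims]))
E
```

```text
tcp [473.6 -59.6 263.6] yaw 0.079 F [ 0.4 -0.7 -1. ] gap 0.399
side 0.92 (array([5.13140084e+02, 6.71032970e+00, 9.14950482e-02]), np.float64(0.6605583501352179))
scene 0.81 (array([5.05005922e+02, 2.46102827e+01, 2.58290276e-01]), np.float64(0.688367249289313))
```

View pics/g8.png

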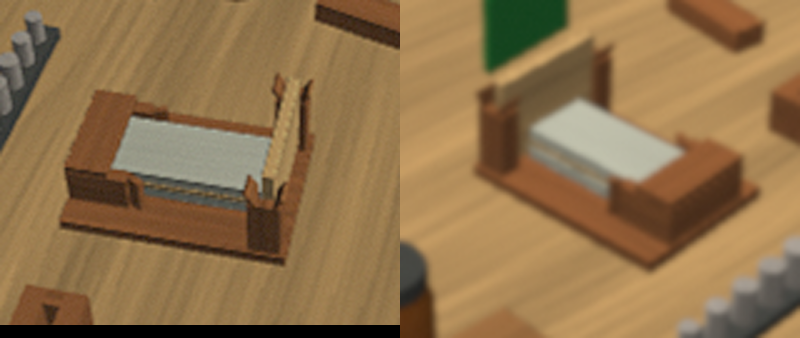

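```bash
python3 -c "
from cell import *
print(job_done())"
```

```text
the job is handed in; nothing more can be done
None
```

The separator and the second blank are stacked under the roof against the end stop, and the end board stands in its grooves. I handed the job in at about 42 s of the 72 s allowed.

- **Stack:** I slid the separator in and felt it meet the stop at about 18 N. I then slid the blank in on top, meeting the stop at about 12 N. The two stop positions agreed within 0.5 mm with the tray pose measured by the wrist camera.
- **Separator release:** when I lowered it, contact came about 2 mm higher than expected, probably the fingertips touching the lower blank. The separator may have settled up to 2 mm on release. A later view showed it flat and under the roof.
- **End board:** it went down the grooves with no side force. It met the tray floor at about the expected height with roughly 20 N.
- **Last pictures:** the side and scene views show the stack square under the roof, the board upright in both grooves, and the gripper clear. The jar and sockets I could see there looked undisturbed. I did not check the other bystanders one by one.
- **Checks that disagreed:** the final silhouette fits of the board were poor, with overlap of about 0.66 to 0.69. The scene-camera fit gave an implausible turn of 0.26 rad, probably because the posts hide part of the board. I relied on the pictures and the contact forces and positions instead.

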